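# Change over the loading hatches of a pigeon basket

## Robot

A 6-joint arm with a two-finger parallel gripper is mounted at the origin on the work surface. World frame = base frame: x ahead of the robot, y to its left, z up, the work surface at z = 0. Lengths are in mm, angles in degrees, forces in N, time in s.
With the tool pointing down it reaches from about 375 to 750 mm from the base axis. Payload 9 kg.
Tool frame: the origin (TCP) lies midway between the tips of the shut fingers; the grasp point (between the pads) lies r.grip_depth behind it (r.grip_depth is the distance from the TCP to the grasp point, in mm); z points along the fingers, x is the direction in which the jaws open and shut, and the axes are right-handed (so a half turn about z gives the same grasp; the last joint's range is limited). The gripper opens to 85 mm and grips with 20 to 120 N. Pads are 22 mm wide; open, the fingers measure 114 mm over their backs; the gripper's body (76 mm by 85 mm) begins 54 mm behind the grasp point. The pads swing forward as they close: fully open they stand 13 mm farther back than shut.
Start: joints at [51.698, 5.964, 5.575, 89.605, 0, 77.527], TCP at [261.42, 540.089, 231.331] pointing down, gripper open.
Joint ranges: [-171.21, 171.21], [-48.23, 106.86], [-62.78, 66.21], [-105.2, 120.99], [-86.42, 89.51], [-180, 180]. Speed limits (degrees/s): [127.2, 127.2, 147.25, 180, 180, 180].

## Interface

Orientations are given as [roll, pitch, yaw] about the fixed x, y, z axes, in that order (R = Rz(yaw) Ry(pitch) Rx(roll)).
In Python, from cell import r, get_image, regions_of, landmark_of gives the robot as it stands.
- The arm moves only by the shell command python3 -m crank 'ROWS' [FORCE]. ROWS is a JSON object of lists of equal length, an entry for each row: "xyz": the shift along the tool's x, y, z in cm, a list of three; "delta_rot": the turn, a rotation vector about the tool's x, y, z in degrees, a list of three; "hand": the closure, from 0 (fully open) to 1 (shut). A call has 1 to 10 rows; each row shifts and turns the pose as measured when the row begins, along the tool's axes as they then stand; what a row does not reach is not made up. A row lasts 1/12 s, in which the tool goes at most 41.7 mm and 7.16 degrees, less where a joint would pass 70% of its speed; a pose out of reach is approached as far as the arm can. A call with a gripper value outside its range is refused whole. The fingers move at their own pace and stop on an object; FORCE is the grip in N (left out, the last holds). Time passes only in rows, so rows that do not move let the fingers close. It gives the time, the measured TCP pose, the force and the opening at its end, in the units of the state.
- r.get_state(): the state, without advancing time (a new reading comes with each control period).
- get_image(name): name is "scene" or "side" or "wrist"; returns a dict with "image" (384x512x3 uint8, red, green, blue), "range_z" (384x512 float32, mm along the optical axis (not along the pixel's ray), 0 where there is no reading), "fovy" (degrees; the focal length in pixels is half the picture's height over the tangent of half this angle, whatever the lens; pixels are square), "cx", "cy" (the principal point, pixels), "distortion" ([k1, k2, p1, p2, k3] as OpenCV has them; the pictures are not rectified), "rvec" (rotation vector, rad) and "tvec" (3), from world to camera coordinates, as OpenCV has them; the wrist camera has in their place "T_tool_cam" (4x4, takes a point from camera to tool coordinates, whose origin is the TCP and whose axes are the tool frame's). Camera axes: x right, y down, z forward; pixel columns grow to the right and rows downward; lengths in mm; the calibration is good to about 2 mm. A picture is of the moment at which its call begins: read the wrist's pose just before it.
- r.hand_in(): hands the job in, once; it reports no verdict.
Trained networks look in a picture, given as the dict that the camera call returned (one of the last four; its "shot" number tells which), for a name from the list of things; names that differ only in an ending like _2 or _b are one class to them, and where a whole thing is asked for, a point or a joint stands for the part that bears it (a point fixed in the world has none). Each returns a list of dicts, best first, with "confidence" (0 to 1); they miss things now and then, are a little off and sometimes report something else, mostly with a low value. They report only what shows in the picture. A call takes as long as a camera call.
- regions_of(picture, query): "region" (384x512 bool, what is visible of it) and "extent" ([left, top, width, height] in pixels, round what is visible of it).
- landmark_of(picture, query): "point" ([column, row] in pixels: a listed point, or the origin of a listed thing).
The state is a dict: "t": time; "joints": joint angles; "joint_vel": joint speeds; "joint_efforts": joint torques, N m; "position": TCP position; "tool_rot": TCP orientation; "ft_force": force on the tool from outside, world axes, zero at the start; "ft_torque": the same for the moment, N m; "grip_width": finger opening in mm.
Only numpy, scipy, OpenCV 4.12 (cv2) and the standard library are available. Lean on these libraries where they do the work, as an engineer would, in place of code of your own. Each camera call takes 0.05 s, during which the arm holds its last target. There are 200 camera calls.

## Task

The next birds go in through the wide hatch in the top of the pigeon basket. First push the narrow hatch fully shut by its upright lip, then hook a fingertip behind the wide hatch's lip and draw it towards you along its rails until it is fully open. Work gently with the fingertips only, without pinching either lip, and leave the stamp, the pot and everything on the table standing where they are.

Things in the scene. Friction and masses are not known exactly. Their poses are not given: they have to be found in the camera images.
- basket: barred aluminium pigeon basket, fixed, 340 (x) x 470 (y) x 200 mm tall; origin: centre of its underside, x away from the robot (yaw within 0.25 rad). Two sliding dark steel hatches lie in its top, 133 mm to either side of its middle (which is on which side varies), opening towards -x. On the 90 mm wide strip between them stand the stamp and the pot.
- wide (a joint): slide position (m) of the 140 mm wide hatch: 0 = fully shut, 0.120 = fully open, with a stop at each end. It runs level along the basket's x axis and opens towards the basket's -x (towards the robot). It takes about 2 N to slide, has no spring, and stays where it is left.
- wide_lip (a point): lip of the wide hatch, moving with it: an upright dark steel strip 128 mm long (y), 4 mm thick with a 6 mm bead on top, at the near edge of the 140 mm wide hatch plate. Origin: middle of its upper edge, 30 mm above the plate, 35 mm above the basket's top. Axes as the basket's; the plate runs 143 mm from the lip to +x, between rails 5 mm higher than it. Clear in front (-x).
- narrow (a joint): slide position (m) of the 80 mm wide hatch: 0 = fully shut, 0.120 = fully open, with a stop at each end. It runs level along the basket's x axis and opens towards the basket's -x (towards the robot). It takes about 2 N to slide, has no spring, and stays where it is left.
- narrow_lip (a point): lip of the narrow hatch, moving with it: an upright dark steel strip 68 mm long (y), 4 mm thick with a 6 mm bead on top, at the near edge of the 80 mm wide hatch plate. Origin: middle of its upper edge, 30 mm above the plate, 35 mm above the basket's top. Axes as the basket's; the plate runs 143 mm from the lip to +x, between rails 5 mm higher than it. Clear in front (-x).
- stamp: loose rubber stamp standing on the basket's middle strip, square foot 34 mm, turned wooden handle, 54 mm tall; origin at the centre of its underside. To be left alone.
- pot: loose white ceramic pot, 48 mm across, 45 mm tall, standing on the basket's middle strip; origin at the centre of its underside. To be left alone.
- pad: loose round red ink pad, 90 mm across, 34 mm tall over its grip, on the table; origin at the centre of its underside. To be left alone.
- reader: green electronic ring reader, loose, 110 x 200 x 40 mm, on the table; origin at the centre of its underside. To be left alone.
- drinker: loose white plastic bottle, 80 mm across, 150 mm tall, on the table; origin at the centre of its underside. To be left alone.
- jar: loose grey jar, 66 mm across, 80 mm tall, on the table; origin at the centre of its underside. To be left alone.
- ringtray: loose grey divided tray for leg rings, 90 x 160 x 30 mm, on the table; origin at the centre of its underside. To be left alone.

How it is judged:
By the outcome, as a careful person would: the job done as asked, in the order asked, and still so for the second after the job is handed in, with the robot touching nothing.
It also fails if it takes over 54 s, if anything falls off the work surface, if the arm or the gripper's body presses on something with over 40 N, if the wrist force passes 120 N, or if a joint passes its speed limit or range.

## Working session

There is one attempt and no reset: what is moved stays moved. The work goes in short steps, Python scripts to look and compute and a shell command to move; the robot and the scene stay as the last step left them, time stands still between calls to the robot, and variables do not carry over. Pictures are saved under pics/ and viewed, about 8 in all and at most 12, crops included, and the job is handed in when it is done.

```bash
ls; mkdir -p pics; cat > h.py <<'E'
import numpy as np, cv2
from cell import r, get_image, regions_of, landmark_of
from scipy.spatial.transform import Rotation as Ro
def Twt(s):
    T=np.eye(4);T[:3,:3]=Ro.from_euler('xyz',s['tool_rot'],degrees=True).as_matrix();T[:3,3]=s['position'];return T
def shot(n):
    s=r.get_state();p=get_image(n)
    if n=='wrist': p['Twc']=Twt(s)@np.array(p['T_tool_cam'])
    else:
        T=np.eye(4);T[:3,:3]=cv2.Rodrigues(np.array(p['rvec'],float))[0];T[:3,3]=np.ravel(p['tvec']);p['Twc']=np.linalg.inv(T)
    f=192/np.tan(np.radians(p['fovy'])/2);p['K']=np.array([[f,0,p['cx']],[0,f,p['cy']],[0,0,1.]]);return p
def pts(p,uv):
    uv=np.array(uv,float).reshape(-1,1,2)
    n=cv2.undistortPoints(uv,p['K'],np.array(p['distortion'],float))[:,0]
    i=np.round(uv[:,0]).astype(int);z=p['range_z'][i[:,1].clip(0,383),i[:,0].clip(0,511)]
    P=np.c_[n*z[:,None],z]; return (P@p['Twc'][:3,:3].T+p['Twc'][:3,3]),z
def ray(p,uv):
    n=cv2.undistortPoints(np.array(uv,float).reshape(1,1,2),p['K'],np.array(p['distortion'],float))[0,0]
    d=p['Twc'][:3,:3]@np.r_[n,1];return p['Twc'][:3,3],d/np.linalg.norm(d)
def cloud(p):
    v,u=np.mgrid[0:384,0:512];P,z=pts(p,np.c_[u.ravel(),v.ravel()]);P[z<=0]=np.nan;return P.reshape(384,512,3)
def meet(a,b):
    (o,d),(q,e)=a,b;t=np.linalg.lstsq(np.c_[d,-e],q-o,rcond=None)[0]
    x,y=o+t[0]*d,q+t[1]*e;return (x+y)/2,np.linalg.norm(x-y)
def save(p,n): cv2.imwrite('pics/'+n,p['image'][:,:,::-1])
E
cat > a.py <<'E'
from h import *
np.set_printoptions(precision=1,suppress=True)
R={}
for c in ('scene','side'):
    p=shot(c);save(p,c+'1.png');print(c,p['Twc'][:3,3])
    for q in ('wide_lip','narrow_lip','stamp','pot','basket'):
        L=landmark_of(p,q)
        for l in L[:2]:
            print(q,round(l['confidence'],2),np.array(l['point']),pts(p,l['point'])[0][0])
        if L:R[c,q]=ray(p,L[0]['point'])
for q in ('wide_lip','narrow_lip','stamp','pot','basket'):
    if ('scene',q) in R and ('side',q) in R: print('meet',q,meet(R['scene',q],R['side',q]))
print(r.get_state())
E
python3 a.py
```

```text
pics
scene [1592.2 -489.7 1120.3]
wide_lip 0.59 [207.3 204.5] [362.8 -55.    0.2]
narrow_lip 0.57 [266.2 160.2] [461.4 124.3 202.7]
stamp 0.45 [269.3 213.9] [713.6   3.  217.3]
pot 0.78 [234.  190.5] [567.5 -39.8 209.7]
basket 0.59 [364.5 207.3] [647.4 417.4  33.2]
basket 0.56 [245.3 247.1] [ 785.  -105.7  198.6]
side [ 267.4 -862.2  657.9]
wide_lip 0.97 [325.2 192.4] [ 664.4 -112.   203.5]
wide_lip 0.27 [248.2 155.1] [505.7 111.3 235.5]
narrow_lip 0.81 [250.5 154.3] [536.6 204.7 197.1]
stamp 0.75 [319.3 173.3] [691.7  -9.8 209.4]
pot 0.71 [272.6 184.3] [535.9 -47.6 211. ]
basket 0.7 [290.7 235.9] [ 509.2 -270.6  199. ]
meet wide_lip (array([ 635. , -155.5,  239.1]), np.float64(17.577352780758805))
meet narrow_lip (array([509.9,  98.1, 242.6]), np.float64(1.0451101404636474))
meet stamp (array([700.1,   9.9, 201.1]), np.float64(4.105363042561937))
meet pot (array([545.2, -28.2, 195.3]), np.float64(9.827864816603762))
meet basket (array([679.3, 320. , -75.2]), np.float64(298.3256791959618))
{'t': 0.6, 'joints': array([51.7,  6. ,  5.6, 89.6,  0. , 77.5]), 'joint_vel': array([-0.,  0., -0.,  0., -0.,  0.]), 'joint_efforts': array([ -0. , -55.6,  50.4,   0. ,  -0. ,  -0. ]), 'position': array([261.4, 540.1, 231.3]), 'tool_rot': array([-180. ,   -0. ,   64.2]), 'ft_force': array([-0.4, -0.3, -0.3]), 'ft_torque': array([0., 0., 0.]), 'grip_width': 85.43980814478653}
```

```bash
python3 -c "
import cv2,numpy as np
a=cv2.imread('pics/scene1.png');b=cv2.imread('pics/side1.png')
a=cv2.resize(a[110:310,130:396],(798,600),interpolation=cv2.INTER_CUBIC);b=cv2.resize(b[100:300,150:416],(798,600),interpolation=cv2.INTER_CUBIC)
cv2.imwrite('pics/a.png',a);cv2.imwrite('pics/b.png',b)"
```

```text
(no output)
```

View pics/a.png

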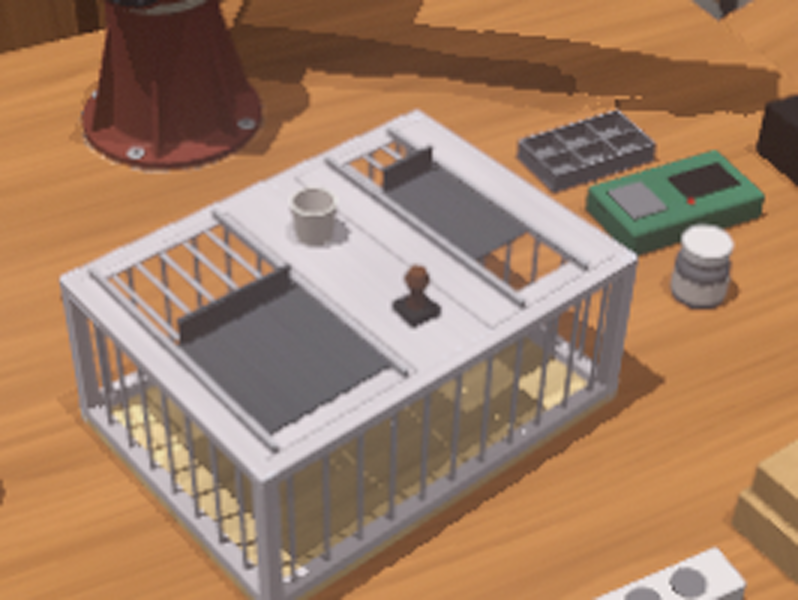

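View pics/b.png

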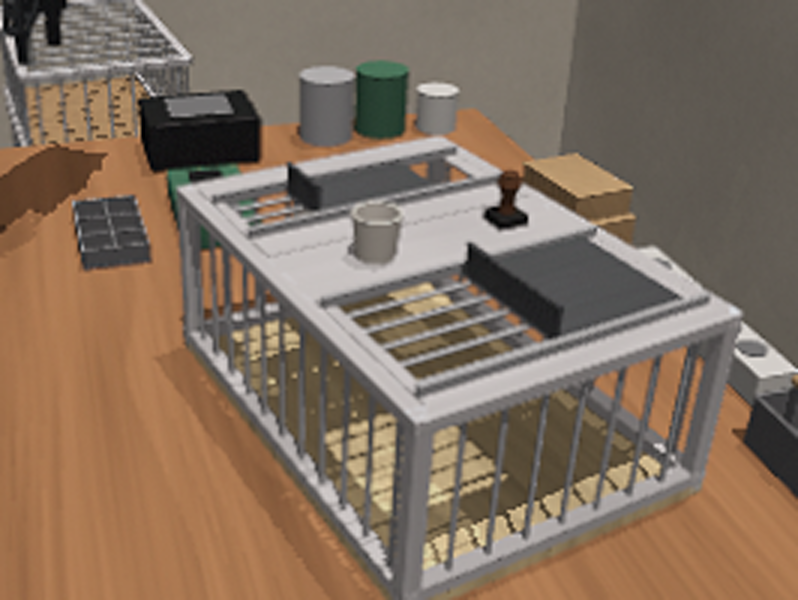

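The scene picture shows the wide hatch on the right (−y), seemingly nearly shut, with its lip at crop (235,300). The narrow hatch is on the left and partly open, with its lip at (408,168). The pot at (315,215) and the stamp at (415,295) stand on the strip between them. Next I'll fit the basket pose.

```bash
cat > b.py <<'E'
from h import *
np.set_printoptions(precision=1,suppress=True)
for c in ('scene','side'):
    p=shot(c);P=cloud(p);I=p['image'].astype(int)
    m=(abs(P[...,2]-200)<14)&(P[...,0]>300)&(P[...,0]<1000)&(abs(P[...,1])<380)
    n,l,s,_=cv2.connectedComponentsWithStats(m.astype(np.uint8));m=l==1+s[1:,4].argmax()
    Q=P[m];print(c,'z',np.median(Q[:,2]));bst=None
    for y in np.radians(np.arange(-18,18,.25)):
        X=Q[:,0]*np.cos(y)+Q[:,1]*np.sin(y);Y=-Q[:,0]*np.sin(y)+Q[:,1]*np.cos(y)
        e=[np.percentile(X,.7),np.percentile(X,99.3),np.percentile(Y,.7),np.percentile(Y,99.3)]
        a=(e[1]-e[0])*(e[3]-e[2])
        if bst is None or a<bst[0]:bst=(a,y,e)
    a,y,e=bst;cx,cy=(e[0]+e[1])/2,(e[2]+e[3])/2
    C=np.array([cx*np.cos(y)-cy*np.sin(y),cx*np.sin(y)+cy*np.cos(y)])
    print('yaw',np.degrees(y),'size',e[1]-e[0],e[3]-e[2],'centre',C)
    # lips: points 215..245 high over hatch lanes
    B=(P[...,:2]-C)@np.array([[np.cos(y),-np.sin(y)],[np.sin(y),np.cos(y)]])
    for nm,s in (('wide',-133),('narrow',133)):
        k=(P[...,2]>216)&(P[...,2]<245)&(abs(B[...,1]-s)<75)&(abs(B[...,0])<170)
        b=B[k];print(nm,k.sum(),'x',np.percentile(b[:,0],[5,50,95]),'y',np.percentile(b[:,1],[2,98]),'z',np.percentile(P[k][:,2],98))
E
python3 b.py; python3 -c "
from cell import r;print(r.grip_depth,[x for x in dir(r) if x[0]!='_'])"
```

```text
scene z 201.89838872346155
yaw 13.75 size 337.41818670051634 464.18581681051603 centre [611.7 -19.3]
wide 243 x [-14.1 -10.3  -6.7] y [-191.1  -69. ] z 238.3373159716302
narrow 103 x [-73.2 -69.8 -66.5] y [ 99.7 168.7] z 239.8570823058501
side z 199.46202140601736
yaw 13.75 size 335.16588556440803 463.193200398883 centre [606.7 -22.6]
wide 238 x [-11.1  -9.3  -6.2] y [-192.9  -70.2] z 234.33478660565083
narrow 72 x [-69.3 -67.7 -64.7] y [100.6 168.4] z 234.48626117627919
18.700000000000003 ['MotionError', 'get_state', 'grip_depth', 'hand_in']
```

```bash
python3 -m crank '{"xyz":[[0,0,-1.2],[0,0,-1.2],[0,0,-1.2],[0,0,-1.2],[0,0,-1.2],[0,0,-1.2]],"delta_rot":[[0,0,-6.6],[0,0,-6.6],[0,0,-6.6],[0,0,-6.6],[0,0,-6.6],[0,0,-6.6]],"hand":[1,1,1,1,1,1]}' 20
python3 -m crank '{"xyz":[[-3.5,0.7,0],[-3.5,0.7,0],[-3.5,0.7,0],[-3.5,0.7,0],[-3.5,0.7,0],[-3.5,0.7,0],[-3.5,0.7,0],[-3.5,0.7,0]],"delta_rot":[[0,0,0],[0,0,0],[0,0,0],[0,0,0],[0,0,0],[0,0,0],[0,0,0],[0,0,0]],"hand":[1,1,1,1,1,1,1,1]}'
```

```text
t: 1.2
position: [260.4, 538.9, 302.6]
tool_rot: [-179.7, 0.2, 105.3]
ft_force: [0.3, -0.1, -0.6]
grip_width: 12.4
t: 1.87
position: [392.8, 281.1, 305.0]
tool_rot: [-180.0, -0.0, 106.5]
ft_force: [1.1, -0.7, 0.2]
grip_width: -0.1
```

```bash
python3 -m crank '{"xyz":[[-3,0.3,0],[-3,0.3,0],[-3,0.3,0],[-3,0.4,0],[-3,0.4,0],[-3,0.4,0],[-3,0.4,0],[0,0,0]],"delta_rot":[[0,0,2.7],[0,0,0],[0,0,0],[0,0,0],[0,0,0],[0,0,0],[0,0,0],[0,0,0]],"hand":[1,1,1,1,1,1,1,1]}'
cat > c.py <<'E'
from h import *
import sys
np.set_printoptions(precision=1,suppress=True)
s=r.get_state();p=shot('wrist');save(p,sys.argv[1]);P=cloud(p)
y=np.radians(13.75);C=np.array([609,-21.]);Rm=np.array([[np.cos(y),-np.sin(y)],[np.sin(y),np.cos(y)]])
B=(P[...,:2]-C)@Rm
print('tcp basket frame',(s['position'][:2]-C)@Rm,s['position'][2],s['tool_rot'],s['ft_force'])
for nm,o in (('wide',-133),('narrow',133)):
    k=(P[...,2]>222)&(P[...,2]<242)&(abs(B[...,1]-o)<72)&(abs(B[...,0])<170)
    if k.sum()>20:
        b=B[k];f=np.polyfit(b[:,1],b[:,0],1);print(nm,k.sum(),'x',np.percentile(b[:,0],[5,50,95]),'y',np.percentile(b[:,1],[2,98]),'z',np.percentile(P[k][:,2],98),'tilt',np.degrees(np.arctan(f[0])))
for q in ('wide_lip','narrow_lip'):
    for l in landmark_of(p,q)[:1]:print(q,l['confidence'],l['point'])
E
python3 c.py w1.png
```

```text
t: 2.53
position: [472.2, 67.8, 305.9]
tool_rot: [179.8, 0.1, 103.3]
ft_force: [-0.2, 0.4, 0.2]
grip_width: -0.2
tcp basket frame [-111.8  118.7] 305.9467030368675 [179.8   0.1 103.3] [-0.2  0.4  0.2]
wide 425 x [-13.2 -12.   -8.5] y [-90.5 -65.8] z 235.39324331119465 tilt 2.4411799374888306
narrow 552 x [-72.7 -71.6 -67.9] y [141.7 169.3] z 235.71677384157323 tilt 0.6142983590790466
```

View pics/w1.png

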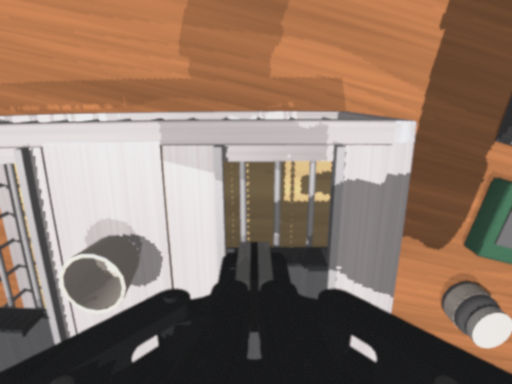

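The wrist view has the narrow lip behind the fingers at about (280,255), the pot at (95,280), and the lane in front of the lip clear. I'll centre on the lip and descend in front of it.

```bash
python3 -m crank '{"xyz":[[1.5,0,1],[0,0,2],[0,0,2],[0,0,2],[0,0,1.4],[0,0,1],[0,0,0],[0,0,0]],"delta_rot":[[0,0,0],[0,0,-0.4],[0,0,0],[0,0,0],[0,0,0],[0,0,0],[0,0,0],[0,0,0]],"hand":[1,1,1,1,1,1,1,1]}'
python3 -m crank '{"xyz":[[0,0.6,0],[0,0.6,0],[0,0.6,0],[0,0.5,0],[0,0.5,0],[0,0.5,0],[0,0.5,0],[0,0.5,0]],"delta_rot":[[0,0,0],[0,0,0],[0,0,0],[0,0,0],[0,0,0],[0,0,0],[0,0,0],[0,0,0]],"hand":[1,1,1,1,1,1,1,1]}'
```

```text
t: 3.35
position: [465.3, 96.7, 211.4]
tool_rot: [179.5, 0.0, 104.6]
ft_force: [0.8, -0.0, 0.2]
grip_width: 0.2
t: 4.02
position: [511.8, 109.0, 215.6]
tool_rot: [179.3, 0.1, 104.7]
ft_force: [-2.7, -1.1, 0.6]
grip_width: -0.2
```

```bash
python3 -m crank '{"xyz":[[0,-1,0],[0,0,0],[-1.2,0,0.3],[0,0,0],[0,0,0]],"delta_rot":[[0,0,0],[0,0,0],[0,0,0.9],[0,0,0],[0,0,0]],"hand":[1,1,1,1,1]}'
python3 -m crank '{"xyz":[[0,0.6,0],[0,0.6,0],[0,0.5,0],[0,0.5,0],[0,0.5,0],[0,0.5,0],[0,0,0]],"delta_rot":[[0,0,0],[0,0,0],[0,0,0],[0,0,0],[0,0,0],[0,0,0],[0,0,0]],"hand":[1,1,1,1,1,1,1]}'; python3 c.py w2.png
```

```text
t: 4.43
position: [508.7, 94.2, 212.4]
tool_rot: [179.2, 0.1, 103.7]
ft_force: [-0.1, 0.0, -0.0]
grip_width: -0.1
t: 5.02
position: [543.2, 102.2, 212.5]
tool_rot: [179.3, 0.1, 103.6]
ft_force: [0.1, -1.5, 0.3]
grip_width: 0.2
tcp basket frame [-34.6 135.3] 212.49480905195074 [179.3   0.1 103.6] [ 0.1 -1.5  0.3]
narrow 1662 x [-47.2 -43.2 -23.8] y [108.9 160.3] z 241.7003291056562 tilt -0.7931281283248424
```

```bash
python3 -m crank '{"xyz":[[0,0.3,0],[0,0.3,0],[0,0.3,0],[0,0.2,0],[0,0.2,0],[0,0.2,0]],"delta_rot":[[0,0,0],[0,0,0],[0,0,0],[0,0,0],[0,0,0],[0,0,0]],"hand":[1,1,1,1,1,1]}'
python3 -m crank '{"xyz":[[0,0.2,0],[0,0.2,0],[0,0.2,0]],"delta_rot":[[0,0,0],[0,0,0],[0,0,0]],"hand":[1,1,1]}'
```

```text
t: 5.67
position: [557.1, 105.8, 212.7]
tool_rot: [179.4, 0.1, 103.6]
ft_force: [-2.6, -1.1, -0.1]
grip_width: 0.4
t: 5.92
position: [561.6, 106.9, 212.6]
tool_rot: [179.6, 0.1, 103.6]
ft_force: [-22.0, -6.6, 8.9]
grip_width: 0.1
```

```bash
python3 -m crank '{"xyz":[[0,0.1,0],[0,0.1,0]],"delta_rot":[[0,0,0],[0,0,0]],"hand":[1,1]}'
python3 -m crank '{"xyz":[[0,-0.8,0],[0,-1.5,0],[0,-1,0],[0,0,-1.5],[0,0,-3],[0,0,-3],[0,0,-2],[0,0,0],[0,0,0]],"delta_rot":[[0,0,0],[0,0,0],[0,0,0],[0,0,0],[0,0,0],[0,0,0],[0,0,0],[0,0,0],[0,0,0]],"hand":[1,1,1,1,1,1,1,1,1]}'
python3 b.py; python3 c.py w3.png
```

```text
t: 6.08
position: [561.1, 106.8, 212.7]
tool_rot: [180.0, 0.2, 103.6]
ft_force: [-8.6, -2.2, 3.9]
grip_width: -0.0
t: 6.83
position: [526.8, 99.7, 311.0]
tool_rot: [179.7, 0.1, 103.7]
ft_force: [0.2, 0.1, 1.2]
grip_width: -0.3
scene z 201.9671403988179
yaw 13.75 size 337.8596163181411 464.48183043099596 centre [611.5 -19.2]
wide 240 x [-13.7 -10.   -7. ] y [-193.   -68.6] z 237.4804083764777
narrow 106 x [-7.  -3.5 -0.2] y [101.1 168.2] z 237.98720674295055
side z 199.42882860425678
yaw 13.75 size 335.0036393548613 462.94624025838175 centre [606.7 -22.6]
wide 247 x [-11.6  -9.3  -5.8] y [-193.   -69.6] z 234.4830335721769
narrow 79 x [-2.6 -1.1  1.7] y [101.2 168. ] z 235.0587166916452
tcp basket frame [-51.5 136.8] 310.13382948663786 [179.8   0.  103.7] [0.3 1.  0.1]
narrow 322 x [-6.6 -5.5 -2. ] y [101.3 168.8] z 235.7707878637646 tilt 0.37888500604570774
```

The narrow hatch now sits against its stop: its lip is about 7 mm further in than the wide one's, so the wide hatch started about 7 mm open. Moving above the plate behind the wide lip.

```bash
python3 -m crank '{"xyz":[[-2,0.6,0],[-3.5,0.9,0],[-3.5,0.9,0],[-3.5,0.9,0],[-3.5,0.9,0],[-3.5,0.9,0],[-3,0.8,0],[-2,0.5,0],[-1,0.2,0],[0,0,0]],"delta_rot":[[0,0,0],[0,0,0],[0,0,0],[0,0,0],[0,0,0],[0,0,0],[0,0,0],[0,0,0],[0,0,0],[0,0,0]],"hand":[1,1,1,1,1,1,1,1,1,1]}'
python3 -m crank '{"xyz":[[0,0,0],[0,0,0]],"delta_rot":[[0,0,0],[0,0,0]],"hand":[1,1]}'
python3 c.py w4.png
```

```text
t: 7.92
position: [652.4, -141.6, 295.9]
tool_rot: [-179.4, -0.5, 103.9]
ft_force: [-0.5, -0.5, -0.2]
grip_width: -0.2
t: 8.08
position: [651.7, -141.3, 293.6]
tool_rot: [-179.3, -0.6, 103.8]
ft_force: [-0.3, 1.1, -0.3]
grip_width: 0.1
tcp basket frame [  12.8 -127. ] 293.6384868250966 [-179.3   -0.6  103.8] [-0.3  1.1 -0.3]
wide 2324 x [-13.4 -11.5  -7.9] y [-191.8  -69. ] z 235.75922687669072 tilt 0.15039590244531137
wide_lip 0.94 [246.3, 184.6]
narrow_lip 0.41 [442.6, 100.0]
```

View pics/w4.png

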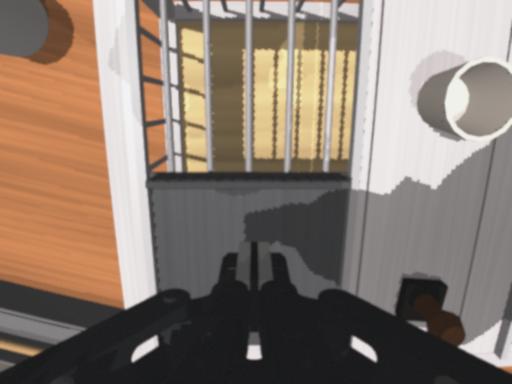

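The wide lip is at (250,178), and the fingertips at (255,250) are over the plate behind it. The pot and stamp are well clear on the right. Descending.

```bash
python3 -m crank '{"xyz":[[0,0,1.5],[0,0,2],[0,0,2],[0,0,1],[0,0,0.5],[0,0,0]],"delta_rot":[[-0.7,0,0],[0,0,0],[0,0,0],[0,0,0],[0,0,0],[0,0,0]],"hand":[1,1,1,1,1,1]}'
```

```text
t: 8.73
position: [651.8, -135.3, 226.8]
tool_rot: [179.6, -0.4, 104.2]
ft_force: [-0.0, -0.3, -0.8]
grip_width: -0.1
```

```bash
python3 -m crank '{"xyz":[[0,0,0.7],[0,0,0.4],[0,0,0]],"delta_rot":[[0,0,0.4],[0,0,0],[0,0,0]],"hand":[1,1,1]}'
python3 -m crank '{"xyz":[[0,-0.5,0],[0,-0.5,0],[0,-0.5,0],[0,-0.5,0],[0,-0.5,0],[0,-0.5,0]],"delta_rot":[[0,0,0],[0,0,0],[0,0,0],[0,0,0],[0,0,0],[0,0,0]],"hand":[1,1,1,1,1,1]}'
```

```text
t: 8.98
position: [652.6, -134.8, 217.5]
tool_rot: [179.5, -0.3, 103.8]
ft_force: [0.1, -0.0, -0.4]
grip_width: 0.5
t: 9.48
position: [622.6, -142.5, 218.7]
tool_rot: [179.3, -0.2, 103.9]
ft_force: [2.6, 0.6, -0.7]
grip_width: 0.2
```

```bash
python3 -m crank '{"xyz":[[0,-0.8,0.05],[0,-0.8,0.05],[0,-0.8,0.05],[0,-0.8,0.05],[0,-0.8,0],[0,-0.8,0],[0,-0.8,0],[0,-0.8,0],[0,-0.7,0],[0,-0.5,0]],"delta_rot":[[0,0,0],[0,0,0],[0,0,0],[0,0,0],[0,0,0],[0,0,0],[0,0,0],[0,0,0],[0,0,0],[0,0,0]],"hand":[1,1,1,1,1,1,1,1,1,1]}'
```

```text
t: 10.32
position: [543.0, -162.0, 218.5]
tool_rot: [178.9, -0.1, 103.9]
ft_force: [1.3, 1.5, 0.5]
grip_width: 0.1
```

```bash
python3 -m crank '{"xyz":[[0,-0.3,0],[0,-0.3,0],[0,-0.2,0],[0,-0.2,0],[0,-0.2,0]],"delta_rot":[[0,0,0],[0,0,0],[0,0,0],[0,0,0],[0,0,0]],"hand":[1,1,1,1,1]}'
python3 -m crank '{"xyz":[[0,-0.2,0],[0,-0.2,0],[0,-0.2,0]],"delta_rot":[[0,0,0],[0,0,0],[0,0,0]],"hand":[1,1,1]}'
```

```text
t: 10.73
position: [531.3, -164.8, 218.7]
tool_rot: [178.6, -0.1, 103.9]
ft_force: [19.8, 7.4, -5.0]
grip_width: 0.0
t: 10.98
position: [531.6, -164.7, 218.9]
tool_rot: [177.8, -0.2, 104.1]
ft_force: [14.0, 3.3, -2.4]
grip_width: 0.3
```

At the stop (about 20 N with no further motion). I'll back off clear of the lip, lift, and check.

```bash
python3 -m crank '{"xyz":[[0,0.7,0],[0,0.7,0],[0,0,-0.5],[0,0,-2],[0,0,-3],[0,0,-3],[0,0,-2],[0,0,0],[0,0,0]],"delta_rot":[[0,0,0],[0,0,0],[0,0,0],[0,0,0],[0,0,0],[0,0,0],[0,0,0],[0,0,0],[0,0,0]],"hand":[1,1,1,1,1,1,1,1,1]}'
python3 b.py; python3 c.py w5.png; python3 -c "
from h import *
save(shot('side'),'s5.png')"
```

```text
t: 11.73
position: [540.2, -162.6, 327.5]
tool_rot: [178.4, -0.2, 104.1]
ft_force: [0.4, -0.7, -0.8]
grip_width: 0.2
scene z 201.96807734486742
yaw 13.75 size 337.0386513017574 464.35947826345284 centre [611.8 -19.2]
wide 228 x [-127.6 -123.8 -119.7] y [-193.1  -69. ] z 237.6380957133001
narrow 102 x [-6.8 -3.2 -0.4] y [ 98.5 167.5] z 237.5488286614679
side z 199.54259891846613
yaw 13.75 size 335.42317913637095 462.6246323726356 centre [606.8 -22.8]
wide 249 x [-123.6 -122.1 -119. ] y [-193.1  -67.7] z 235.18277631168567
narrow 80 x [-3.1 -1.5  2.2] y [101.4 168.7] z 235.34889772223664
tcp basket frame [-100.6 -120.9] 326.6632573744444 [178.4  -0.3 104.1] [ 0.5  0.5 -0.4]
wide 1715 x [-127.5 -125.8 -122.6] y [-191.5  -68.9] z 235.8881357327206 tilt 0.13184229637955655
narrow 84 x [-6.4 -5.  -1.6] y [100.4 107.6] z 234.66208182900348 tilt -18.93446154514369
wide_lip 0.86 [237.1, 167.8]
```

View pics/s5.png

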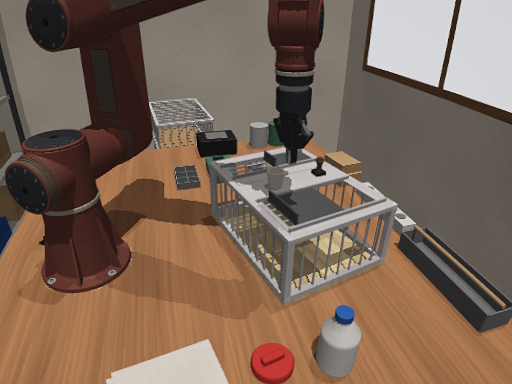

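The side view shows the wide lip drawn to the near end at (275,200), the narrow hatch shut, and the pot (278,178) and stamp (320,167) standing. The two lips are 120.6 mm apart along the slide in both fixed cameras, which matches the full travel.

```bash
python3 -c "
from cell import r
print(r.hand_in())"
```

```text
the job is handed in; nothing more can be done
None
```

The job is done and handed in at about 12 s of the 54 s allowed; the hand-in reports no verdict. I pushed the narrow hatch fully shut first, then hooked the shut fingertips behind the wide hatch's lip and drew it fully open.

- **Narrow hatch:** I pushed it until it met its stop, at about 23 N. I backed off and re-centred once early on, because the first contact was 15 mm off the middle of the lip.
- **Wide hatch:** It started about 7 mm open. I pulled it to its stop, at about 21 N, then backed the fingers clear and lifted them to z ≈ 327 mm.
- **Final check:** The two lips are 120.6 mm apart along the slide in both the scene and side cameras, and about 120.8 mm in the wrist camera. That matches the full 120 mm travel.
- **Other objects:** The pot and stamp are standing on the strip in the last picture. I did not re-measure their positions or those of the table objects, but the gripper passed well clear of the pot and stamp and I saw no unexpected contact forces.
- **Disagreements:** The two fixed cameras differ by about 5 mm on the basket's position, and the networks' lip landmarks in the scene view were poor. I used the depth fits instead. The finger position at the wide stop was about 5 mm short of what I predicted, but the lip measurements show the hatch fully open.

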